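# Press home a row of vial stoppers with a capping block

## Robot

A 6-joint arm with a two-finger parallel gripper is mounted at the origin on the work surface. World frame = base frame: x ahead of the robot, y to its left, z up, the work surface at z = 0. Lengths are in m, angles in rad, forces in N, time in s.
With the tool pointing down it reaches from about 0.425 to 0.95 m from the base axis. Payload 3.5 kg.
Tool frame: the origin (TCP) lies midway between the tips of the shut fingers; the grasp point (between the pads) lies 19 mm behind it; z points along the fingers, y is the line along which they close (so a half turn about z gives the same grasp; the last joint's range is limited). The gripper opens to 85 mm and grips with 20 to 120 N. Pads are 22 mm wide; open, the fingers measure 114 mm over their backs; the gripper's body (76 mm by 85 mm) begins 54 mm behind the grasp point. The pads swing forward as they close: fully open they stand 13 mm farther back than shut.
Start: joints at [0.966, 0.286, 1.577, -0, 1.279, -0.15], TCP at [0.296, 0.606, 0.231] pointing down, gripper open.
Joint ranges: [-2.77, 2.77], [-0.9, 2.22], [0.21, 2.48], [-1.53, 4.67], [0.24, 2.81], [-2.84, 2.84]. Speed limits (rad/s): [2.79, 2.79, 3.14, 3.14, 3.14, 3.14].

## Interface

Orientations are given as a unit quaternion [w, x, y, z].
In Python, from station import get_obs, grab_frame, calibration, sign_off gives the robot as it stands.
- The arm moves only by the shell command python3 -m crank 'ROWS'. ROWS is JSON, a list that holds one entry, the list of rows, each a list of 7 numbers: the shift along the tool's x, y, z scaled (see below), then the turn, a rotation vector about the tool's x, y, z scaled (see below), then the opening, from 0 (shut) to 1 (fully open). In form: [[[x, y, z, rx, ry, rz, gripper], ...]]. A call has 1 to 20 rows; each row is the pose to reach, as a shift and turn from the pose commanded when the call began, along the tool's axes at that moment; what a row does not reach only later rows make up. The controller multiplies each number of a shift by 0.15 m and each number of a turn by 90 degrees. A row lasts 1/10 s, in which the tool goes at most 50 mm and 8.59 degrees, less where a joint would pass 70% of its speed; a pose out of reach is approached as far as the arm can. A call with a number of a shift or a turn outside -1 to 1 is refused whole. A call with a gripper value outside its range is refused whole. The fingers move at their own pace and stop on an object; the grip force is fixed at half the most. Time passes only in rows, so rows that repeat a pose let the fingers close. It gives the time, the measured TCP pose, the force, the opening and the grip force at its end, in the units of the state.
- get_obs(): the state, without advancing time (a new reading comes with each control period).
- grab_frame(name): name is "scene" or "top" or "wrist"; returns the picture (480x640x3 uint8, red, green, blue); there is no depth.
- calibration(name): a dict with "intrinsics" (3x3 intrinsics, pixels), "extrinsics" (4x4, takes a point from world to camera coordinates). Camera axes: x right, y down, z forward; pixel columns grow to the right and rows downward; lengths in m; the calibration is good to about 2 mm. A picture is of the moment at which its call begins: read the wrist's pose just before it. calibration takes no time and is no camera call; for the wrist camera it gives the pose at the moment of the call.
- sign_off(): hands the job in; it is judged then, once.
The state is a dict: "time": time; "joint_pos": joint angles; "qd": joint speeds; "joint_efforts": joint torques, N m; "tcp_pos": TCP position; "tool_rot": TCP orientation; "contact_force": force on the tool from outside, world axes, zero at the start; "ft_torque": the same for the moment, N m; "width": finger opening in m; "gripper_force": force on a finger pad.
Only numpy, scipy, OpenCV 4.12 (cv2) and the standard library are available. Lean on these libraries where they do the work, as an engineer would, in place of code of your own. Each camera call takes 0.05 s, during which the arm holds its last target. There are 200 camera calls.

## Task

Take the capping block from its cork mat and run it along the row of vials, from one end to the other, with a steady gentle downward push of about 1 kg, so that all six white stoppers are fully home; do not lift the block off the row part-way, press the stoppers only with the block, and never bear on the vials with more than 3 kg. Then stand the block upright on the cork mat again and let go, leaving the bottle, mug and carton where they are.

Things in the scene. Friction and masses are not known exactly. Their poses are not given: they have to be found in the camera images.
- rack: Grey stand (base plate 130 x 90 mm, fixed to the desk), two cheeks holding a blue vial rack, 50 mm wide, 190 mm long, top 70 mm above the desk. Origin: centre of the base's underside, on the desk; z up. The row of six glass vials runs along its y axis, at y = -70, -42, -14, 14, 42, 70 mm, x = 0, each with a round white push-in stopper 24 mm in diameter. Nothing else stands higher.
- row_middle (a point): Middle of the row on the stand, 90 mm above the desk: the height of home stopper tops on a level rack (95 to 98 mm before). But the rack is clamped leaning end to end by up to 6 degrees either way, about a pivot 42 mm above the desk; the lean is not reported and does not yield: either end of the row may be 7 mm higher or lower, feel for it. Turns with the stand, not the rack.
- mat: Square brown cork mat, 130 x 130 x 3 mm, stuck to the desk: the block's parking place. Origin: centre of its underside.
- block: Loose capping block, 96 mm tall, about 0.3 kg: wooden handle on a green foot 46 mm wide (y). The foot's underside is flat for 30 mm along x; beyond that both ends (+x, -x) curl up like a sledge, rising 12 mm over the next 26 mm, so that it rides along x over raised stoppers and presses them down. Origin: centre of the flat underside; z up. It starts upright on the mat.
- block_handle (a point): Grip point in the block's upright light-wood handle, 68 mm above its underside. The handle is 30 mm along the block's x and 44 mm along its y axis and reaches from 22 to 96 mm above the underside. Best pinched on the faces 30 mm apart, so that the fingers close along the sweep.
- bottle: Bystander: amber bottle with blue cap, 64 mm in diameter, 150 mm tall. Origin: centre of its underside.
- mug: Bystander: red mug with pens, 76 mm in diameter, handle at +y, 130 mm tall with the pens. Origin: centre of its underside.
- carton: Bystander: yellow carton 75 x 120 x 45 mm. Origin: centre of its underside.
- stopper0 (a joint): How far the stopper at y = -70 mm of the rack has been pushed in (m): it starts between 0 and 0.003; 0.008 is fully home, 8 mm lower than at 0. It takes about 3 N to push, stays where it is left, and is solid once home.
- stopper1 (a joint): How far the stopper at y = -42 mm of the rack has been pushed in (m): it starts between 0 and 0.003; 0.008 is fully home, 8 mm lower than at 0. It takes about 3 N to push, stays where it is left, and is solid once home.
- stopper2 (a joint): How far the stopper at y = -14 mm of the rack has been pushed in (m): it starts between 0 and 0.003; 0.008 is fully home, 8 mm lower than at 0. It takes about 3 N to push, stays where it is left, and is solid once home.
- stopper3 (a joint): How far the stopper at y = 14 mm of the rack has been pushed in (m): it starts between 0 and 0.003; 0.008 is fully home, 8 mm lower than at 0. It takes about 3 N to push, stays where it is left, and is solid once home.
- stopper4 (a joint): How far the stopper at y = 42 mm of the rack has been pushed in (m): it starts between 0 and 0.003; 0.008 is fully home, 8 mm lower than at 0. It takes about 3 N to push, stays where it is left, and is solid once home.
- stopper5 (a joint): How far the stopper at y = 70 mm of the rack has been pushed in (m): it starts between 0 and 0.003; 0.008 is fully home, 8 mm lower than at 0. It takes about 3 N to push, stays where it is left, and is solid once home.
Things that resemble listed ones, but are neither listed nor needed, are in the scene too. Of the things like the rack, leave any that is orange; of the rest the smaller one is meant.

How it is judged:
By the outcome, as a careful person would: the job done as asked, in the order asked, and still so for the second after the job is handed in, with the robot touching nothing.
It also fails if it takes over 72 s, if anything falls off the work surface, if the arm or the gripper's body presses on something with over 40 N, if the wrist force passes 120 N, or if a joint passes its speed limit or range.

## Working session

There is one attempt and no reset: what is moved stays moved. The work goes in short steps, Python scripts to look and compute and a shell command to move; the robot and the scene stay as the last step left them, time stands still between calls to the robot, and variables do not carry over. Pictures are saved under pics/ and viewed, at most 10 in all, crops included, and the job is handed in when it is done.

```bash
mkdir -p pics
python3 - <<'E'
from station import *
import cv2,numpy as np
o=get_obs();print({k:np.round(v,3).tolist() for k,v in o.items()})
for n in("scene","top"):
    f=grab_frame(n);cv2.imwrite(f"pics/{n}0.png",f[:,:,::-1])
    c=calibration(n);print(n,np.round(c["intrinsics"],1).tolist(),np.round(c["extrinsics"],3).tolist())
E
```

```text
{'time': 0.0, 'joint_pos': [0.966, 0.287, 1.578, 0.0, 1.279, -0.15], 'qd': [-0.001, -0.0, -0.001, 0.001, -0.001, -0.0], 'joint_efforts': [-0.0, -40.599, -29.262, -0.0, 0.006, 0.0], 'tcp_pos': [0.296, 0.606, 0.23], 'tool_rot': [-0.0, 0.225, 0.974, -0.001], 'contact_force': [-0.132, 0.268, 0.325], 'ft_torque': [-0.001, 0.037, -0.001], 'gripper_force': 0.0, 'width': 0.085}
scene [[476.6, 0.0, 320.5], [0.0, 476.6, 229.3], [0.0, 0.0, 1.0]] [[-0.028, 1.0, -0.001, 0.011], [0.755, 0.02, -0.656, -0.362], [-0.656, -0.019, -0.755, 1.398], [0.0, 0.0, 0.0, 1.0]]
top [[523.5, 0.0, 305.4], [0.0, 523.5, 231.1], [0.0, 0.0, 1.0]] [[0.012, -1.0, -0.003, -0.025], [-0.993, -0.012, -0.115, 0.56], [0.115, 0.004, -0.993, 1.118], [0.0, 0.0, 0.0, 1.0]]
```

View pics/top0.png

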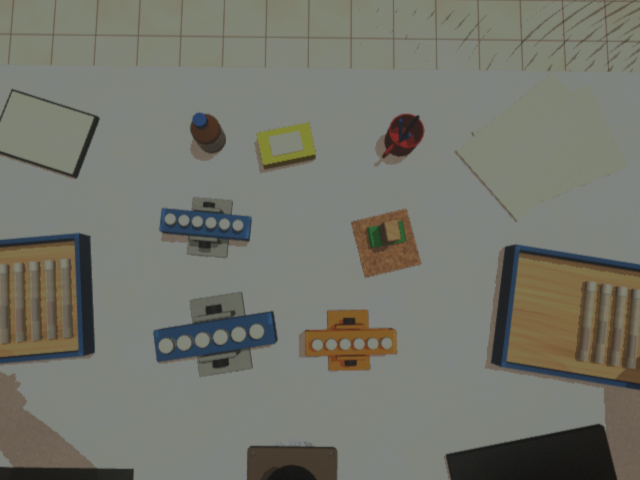

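View pics/scene0.png

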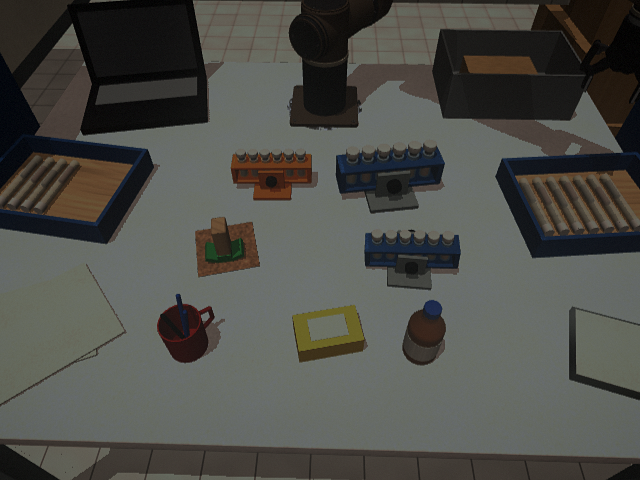

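The top view shows the smaller blue rack at (205,224), the block on the cork mat at (386,240), the orange decoy at (350,342) and the larger blue decoy at (215,335). The bystanders are along row ~135. In the scene view the target rack is at (412,250) and the block at (222,240).

```bash
cat > h.py <<'E'
from station import *
import cv2,numpy as np
C={n:calibration(n) for n in("scene","top")}
def ray(n,p):
    c=C[n];R=c["extrinsics"][:3,:3];t=c["extrinsics"][:3,3]
    d=R.T@np.linalg.inv(c["intrinsics"])@np.array([p[0],p[1],1.]);return -R.T@t,d
def onz(n,p,z):
    o,d=ray(n,p);return o+d*(z-o[2])/d[2]
def tri(p,q):
    P=[C[n]["intrinsics"]@C[n]["extrinsics"][:3] for n in("top","scene")]
    X=cv2.triangulatePoints(P[0],P[1],np.float64(p).T,np.float64(q).T);return (X[:3]/X[3]).T
def blobs(m,amin):
    n,l,s,c=cv2.connectedComponentsWithStats(m.astype(np.uint8));
    return [(c[i].round(1).tolist(),s[i].tolist()) for i in range(1,n) if s[i][4]>=amin]
E
python3 - <<'E'
from h import *
import cv2
for n,(x0,x1,y0,y1),(a0,a1,b0,b1) in(("top",(155,260,190,265),(345,430,200,285)),("scene",(355,470,222,295),(185,270,205,285))):
    f=cv2.imread(f"pics/{n}0.png");h=cv2.cvtColor(f,cv2.COLOR_BGR2HSV)
    m=(h[...,1]<60)&(h[...,2]>(125 if n=="top" else 110));print(n,[b for b in blobs(m[y0:y1,x0:x1],8)])
    a=cv2.resize(f[y0:y1,x0:x1],None,fx=4,fy=4,interpolation=2);b=cv2.resize(f[b0:b1,a0:a1],None,fx=4,fy=4,interpolation=2)
    H=max(len(a),len(b));o=np.zeros((H,a.shape[1]+b.shape[1],3),np.uint8);o[:len(a),:a.shape[1]]=a;o[:len(b),a.shape[1]:]=b
    cv2.imwrite(f"pics/{n}1.png",np.clip(o*1.6,0,255).astype(np.uint8))
E
```

```text
top [([53.4, 37.2], [0, 0, 105, 75, 3737]), ([14.6, 28.3], [10, 24, 10, 9, 64]), ([28.3, 29.7], [24, 26, 9, 9, 60]), ([41.9, 30.9], [38, 27, 9, 9, 65]), ([55.3, 32.1], [51, 28, 9, 9, 62]), ([69.0, 33.5], [65, 30, 9, 8, 60]), ([82.2, 34.7], [78, 31, 9, 9, 61])]
scene [([49.7, 38.9], [0, 0, 115, 73, 2712])]
```

View pics/top1.png

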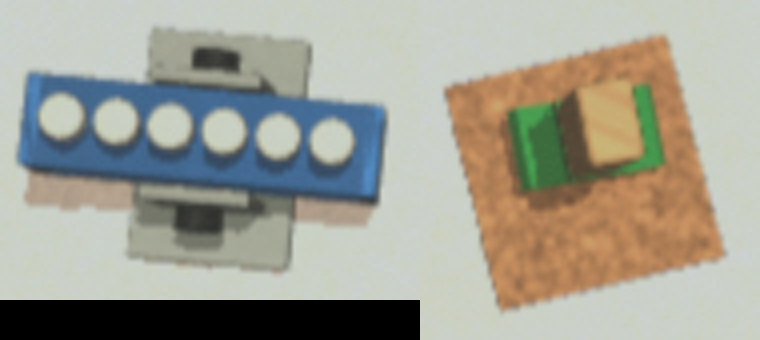

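View pics/scene1.png

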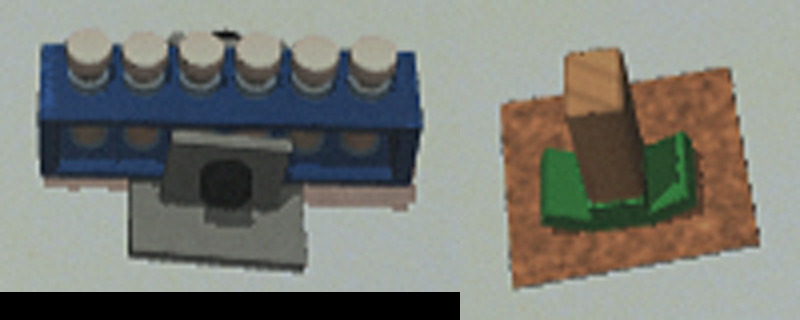

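The crops show stopper tops in the scene view at crop (89,43)…(372,51), the handle top centre at top-crop (612,121) and scene-crop (595,82), and the mat corners at top-crop (445,88), (665,36), (724,257), (503,309). I triangulate these next.

Run:
```python
from h import *
np.set_printoptions(precision=4,suppress=True)
f=cv2.imread("pics/scene0.png")[222:250,355:470].astype(int)
b,g,r=f[...,0],f[...,1],f[...,2]
for th in(5,10):print([x for x in blobs((r-g>th)&(r>115),8)])
T=[(169.6,218.3),(183.3,219.7),(196.9,220.9),(210.3,222.1),(224,223.5),(237.2,224.7)]
S=[(355+u/4,222+v/4) for u,v in [(372,51),(314,51),(258,48),(202,45),(145,45),(89,43)]]
X=tri(T,S);print(X);d=X[0]-X[-1];print("mid",X.mean(0),"yaw",np.degrees(np.arctan2(d[1],d[0])),"lean",np.degrees(np.polyfit((X[:,:2]-X[:,:2].mean(0))@(d[:2]/np.hypot(*d[:2])),X[:,2],1)))
print(np.array([onz("top",t,.096) for t in T]))
tc=lambda u,v:(345+(u-420)/4,200+v/4); sc=lambda u,v:(185+(u-460)/4,205+v/4)
M=np.array([onz("top",tc(*p),.003) for p in[(445,88),(665,36),(724,257),(503,309)]]);print("mat",M,M.mean(0),M[1]-M[0],M[1]-M[2])
H=np.array([onz("top",tc(*p),.099) for p in[(583,85),(632,80),(642,155),(592,165)]]);print("handle",H,H.mean(0))
S2=[onz("scene",sc(*p),.099) for p in[(567,55),(620,50),(627,107),(566,117)]];print(np.array(S2),np.mean(S2,0))
print(tri([tc(612,121)],[sc(595,82)]))
F=np.array([onz("top",tc(*p),.015) for p in[(510,107),(530,190),(663,163),(648,87)]]);print("foot",F,F.mean(0))
B=np.array([onz("top",(155+p[0]/4,190+p[1]/4),.006) for p in[(152,29),(309,43),(290,271),(129,256)]]);print("base",B,B.mean(0))
```

```text
[]
[]
[[0.5753 0.2601 0.102 ]
 [0.5733 0.2324 0.0986]
 [0.5713 0.2047 0.0976]
 [0.5693 0.1771 0.0966]
 [0.5672 0.1492 0.0933]
 [0.5652 0.1216 0.0916]]
mid [0.5703 0.1908 0.0966] yaw 85.82502184627995 lean [4.0617 5.5367]
[[0.5764 0.2646 0.096 ]
 [0.5738 0.236  0.096 ]
 [0.5717 0.2075 0.096 ]
 [0.5695 0.1795 0.096 ]
 [0.5669 0.1509 0.096 ]
 [0.5647 0.1234 0.096 ]]
mat [[ 0.5858 -0.1216  0.003 ]
 [ 0.617  -0.2461  0.003 ]
 [ 0.4923 -0.2778  0.003 ]
 [ 0.4618 -0.1542  0.003 ]] [ 0.5392 -0.1999  0.003 ] [ 0.0312 -0.1245  0.    ] [0.1247 0.0318 0.    ]
handle [[ 0.5753 -0.1851  0.099 ]
 [ 0.5782 -0.2105  0.099 ]
 [ 0.5392 -0.2153  0.099 ]
 [ 0.5336 -0.1895  0.099 ]] [ 0.5566 -0.2001  0.099 ]
[[ 0.5432 -0.2176  0.099 ]
 [ 0.5391 -0.1911  0.099 ]
 [ 0.5772 -0.1815  0.099 ]
 [ 0.5846 -0.2107  0.099 ]] [ 0.561  -0.2002  0.099 ]
[[ 0.5573 -0.2011  0.0946]]
foot [[ 0.5739 -0.1569  0.015 ]
 [ 0.5275 -0.1679  0.015 ]
 [ 0.5435 -0.242   0.015 ]
 [ 0.5861 -0.234   0.015 ]] [ 0.5578 -0.2002  0.015 ]
base [[0.6377 0.2376 0.006 ]
 [0.6307 0.1483 0.006 ]
 [0.5013 0.1552 0.006 ]
 [0.5086 0.2456 0.006 ]] [0.5696 0.1967 0.006 ]
```

```bash
cat >> h.py <<'E'
from scipy.spatial.transform import Rotation as Ro
def units(R,Rt,d):  # tool-axis shift/turn units from pose R to Rt, world shift d
    return np.round(R.T@np.asarray(d)/.15,3),np.round(Ro.from_matrix(R.T@Rt).as_rotvec()/(np.pi/2),3)
def down(ay,lean=0): # tool y at angle ay (deg), z down; y tilted up by lean (deg)
    a,l=np.radians([ay,lean]);y=np.array([np.cos(a)*np.cos(l),np.sin(a)*np.cos(l),np.sin(l)])
    x=np.cross(y,[0,0,-1]);x/=np.linalg.norm(x);return np.c_[x,y,np.cross(x,y)]
def Rq(q): return Ro.from_quat(q,scalar_first=True).as_matrix()
E
python3 - <<'E'
from h import *
o=get_obs();R0=Rq(o["tool_rot"]);R1=down(100.5)
d=np.array([.558,-.2005,.15])-o["tcp_pos"]
print(d);print("first 0.15:",units(R0,R1,d*np.array([1,1,0])*.16))
print("rest",units(R1,R1,d-d*np.array([1,1,0])*.16))
E
```

```text
[ 0.26182588 -0.8063882  -0.08006108]
first 0.15: (array([-0.629, -0.65 ,  0.001]), array([-0.001, -0.001, -0.406]))
rest (array([-0.619, -4.707,  0.534]), array([0., 0., 0.]))
```

```bash
python3 -m crank '[[[-0.2,-0.2,0,0,0,-0.09,1],[-0.42,-0.43,0,0,0,-0.18,1],[-0.629,-0.65,0,0,0,-0.27,1],[-0.629,-0.65,0,0,0,-0.36,1],[-0.629,-0.65,0,0,0,-0.406,1]]]' >/dev/null
for i in 1; do python3 -m crank '[[[-0.04,-0.31,0.04,0,0,0,1],[-0.08,-0.63,0.07,0,0,0,1],[-0.124,-0.941,0.107,0,0,0,1]]]'; python3 -m crank '[[[-0.04,-0.31,0.04,0,0,0,1],[-0.08,-0.63,0.07,0,0,0,1],[-0.124,-0.941,0.107,0,0,0,1]]]'; done
```

```text
time: 0.9
tcp_pos: [0.3822, 0.3404, 0.2146]
tool_rot: [-0.0, -0.092, 0.996, -0.0]
contact_force: [1.5, 0.1, 0.7]
width: 0.0853
gripper_force: 0.0
time: 1.2
tcp_pos: [0.4262, 0.2047, 0.1988]
tool_rot: [-0.0, -0.092, 0.996, -0.0]
contact_force: [1.5, -1.0, 0.4]
width: 0.085
gripper_force: 0.0
```

```bash
python3 -m crank '[[[-0.04,-0.31,0.04,0,0,0,1],[-0.08,-0.63,0.07,0,0,0,1],[-0.124,-0.941,0.107,0,0,0,1]]]' >/dev/null; python3 -m crank '[[[-0.04,-0.31,0.04,0,0,0,1],[-0.08,-0.63,0.07,0,0,0,1],[-0.124,-0.941,0.107,0,0,0,1]]]'>/dev/null; python3 -m crank '[[[-0.04,-0.31,0.04,0,0,0,1],[-0.08,-0.63,0.07,0,0,0,1],[-0.124,-0.941,0.107,0,0,0,1],[-0.124,-0.941,0.107,0,0,0,1]]]'
python3 - <<'E'
from h import *
o=get_obs();cv2.imwrite("pics/w1.png",grab_frame("wrist")[:,:,::-1])
R=Rq(o["tool_rot"]);print(o["tcp_pos"],units(R,down(100.5),np.array([.558,-.2005,.053])-o["tcp_pos"]))
E
```

```text
time: 2.2
tcp_pos: [0.5587, -0.2046, 0.1498]
tool_rot: [-0.0, -0.089, 0.996, -0.0]
contact_force: [-0.4, 0.5, -0.2]
width: 0.0854
gripper_force: 0.0
[ 0.55865035 -0.20462281  0.14977147] (array([-0.001,  0.028,  0.645]), array([-0.001, -0.001, -0.004]))
```

View pics/w1.png

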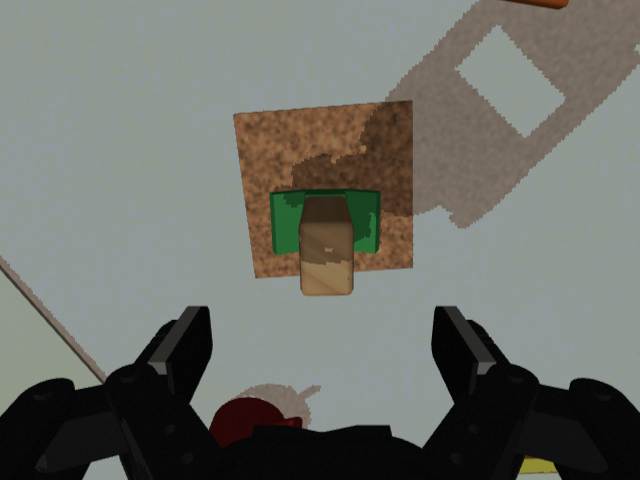

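The wrist view shows the handle squarely aligned between the fingers, with its top face centre at about (327,258).

Run:
```python
from h import *
C["wrist"]=calibration("wrist");print([onz("wrist",p,.099).round(4) for p in[(301,224),(353,224),(353,294),(302,294)]],onz("wrist",(327,258),.099), [onz("wrist",p,.015).round(4) for p in[(271,192),(379,190)]])
```

```text
[array([ 0.5379, -0.2177,  0.099 ]), array([ 0.5331, -0.1907,  0.099 ]), array([ 0.5729, -0.1825,  0.099 ]), array([ 0.5779, -0.2106,  0.099 ])] [ 0.55432681 -0.20070006  0.099     ] [array([ 0.5412, -0.2438,  0.015 ]), array([ 0.5257, -0.1657,  0.015 ])]
```

```bash
python3 -m crank '[[[0.01,0.02,0.2,0,0,0,1],[0.01,0.02,0.4,0,0,0,1],[0.01,0.02,0.55,0,0,0,1],[0.01,0.02,0.64,0,0,0,1],[0.01,0.02,0.64,0,0,0,1],[0.01,0.02,0.64,0,0,0,0],[0.01,0.02,0.64,0,0,0,0],[0.01,0.02,0.64,0,0,0,0],[0.01,0.02,0.64,0,0,0,0],[0.01,0.02,0.64,0,0,0,0],[0.01,0.02,0.64,0,0,0,0]]]'
```

```text
time: 3.35
tcp_pos: [0.5565, -0.1972, 0.0556]
tool_rot: [0.0, -0.091, 0.996, -0.0]
contact_force: [-0.4, -0.2, 1.1]
width: 0.0295
gripper_force: 63.0
```

```bash
python3 -m crank '[[[0,0,-0.1,0,0,0,0],[0,0,-0.3,0,0,0,0],[0,0,-0.55,0,0,0,0],[0,0,-0.75,0,0,0,0],[0,0,-0.75,0,0,0,0]]]'
python3 - <<'E'
from h import *
o=get_obs();R=Rq(o["tool_rot"]);Rt=down(85.9,4)
P=np.array([.5646,.112,.112]);T=P-.0526*Rt[:,2];d=T-o["tcp_pos"];print(o["tcp_pos"],T,d)
print(units(R,Rt,d/3),"rest",units(Rt,Rt,d*2/3/2))
E
```

```text
time: 3.85
tcp_pos: [0.559, -0.1984, 0.1738]
tool_rot: [0.004, -0.091, 0.996, -0.003]
contact_force: [1.0, -0.6, -2.0]
width: 0.0293
gripper_force: 62.6
[ 0.55902534 -0.1984336   0.17384513] [0.56433766 0.1083402  0.16447187] [ 0.00531232  0.3067738  -0.00937326]
(array([-0.136,  0.668,  0.017]), array([-0.048,  0.   ,  0.162])) rest (array([0.037, 0.678, 0.068]), array([0., 0., 0.]))
```

```bash
python3 -m crank '[[[-0.045,0.22,0.005,-0.02,0,0.05,0],[-0.09,0.44,0.01,-0.04,0,0.11,0],[-0.136,0.668,0.017,-0.046,0,0.162,0]]]' >/dev/null;  python3 -m crank '[[[0.012,0.226,0.022,0,0,0,0],[0.024,0.452,0.045,0,0,0,0],[0.037,0.678,0.068,0,0,0,0]]]' >/dev/null; python3 -m crank '[[[0.012,0.226,0.022,0,0,0,0],[0.024,0.452,0.045,0,0,0,0],[0.037,0.678,0.068,0,0,0,0],[0.037,0.678,0.068,0,0,0,0],[0.037,0.678,0.068,0,0,0,0]]]'
python3 - <<'E'
from h import *
o=get_obs();R=Rq(o["tool_rot"]);Rt=down(85.9,4)
P=np.array([.5646,.112,.112]);T=P-.0526*Rt[:,2];d=T-o["tcp_pos"];print(o["tcp_pos"],d,units(R,Rt,d),o["contact_force"],o["ft_torque"])
for n in("top","scene"):cv2.imwrite(f"pics/{n}2.png",grab_frame(n)[:,:,::-1])
a=cv2.imread("pics/top2.png")[170:290,140:280];b=cv2.imread("pics/scene2.png")[160:310,340:480]
a=cv2.resize(a,(400,343),interpolation=2);b=cv2.resize(b,(400,429),interpolation=2)
im=np.zeros((429,800,3),np.uint8);im[:343,:400]=a;im[:,400:]=b;cv2.imwrite("pics/pre.png",np.clip(im*1.5,0,255).astype(np.uint8))
E
```

```text
time: 4.95
tcp_pos: [0.5602, 0.1104, 0.1575]
tool_rot: [-0.005, 0.035, 0.999, 0.036]
contact_force: [-0.2, -0.0, -2.9]
width: 0.0298
gripper_force: 62.5
[0.56015959 0.11037347 0.15753553] [ 0.00417808 -0.00203327  0.00693634] (array([-0.028, -0.008, -0.047]), array([ 0.001, -0.008,  0.001])) [-0.23672625 -0.0285681  -2.892149  ] [-0.0831328  -0.01006494 -0.01215044]
```

View pics/pre.png

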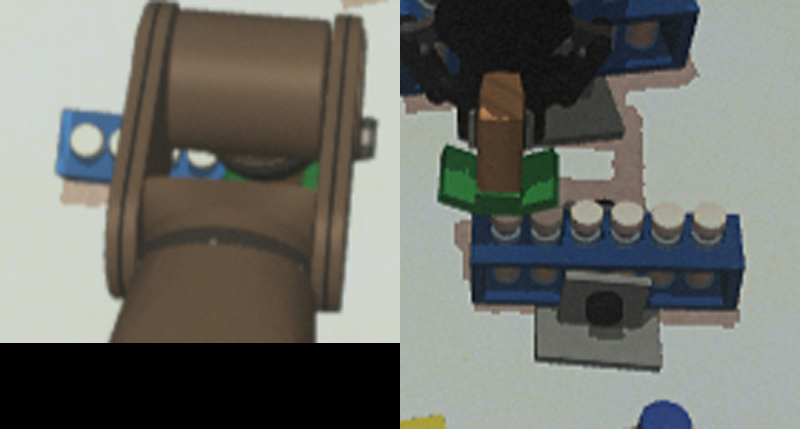

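The view shows the block above the low end of the row, with its foot at about (500,185) in the scene crop and the rack rising to the right. It is clear of everything, so I correct x and descend to feel for contact.

```bash
python3 -m crank '[[[-0.028,0,0.02,0,-0.008,0,0],[-0.028,0,0.05,0,-0.008,0,0],[-0.028,0,0.07,0,-0.008,0,0],[-0.028,0,0.07,0,-0.008,0,0]]]' ; for i in 1; do python3 -m crank '[[[0,0,0.007,0,0,0,0],[0,0,0.013,0,0,0,0],[0,0,0.013,0,0,0,0]]]'; python3 -m crank '[[[0,0,0.007,0,0,0,0],[0,0,0.013,0,0,0,0],[0,0,0.013,0,0,0,0]]]'; done | grep -E "pos|contact"
```

```text
time: 5.45
tcp_pos: [0.5651, 0.1098, 0.1478]
tool_rot: [0.002, 0.036, 0.999, 0.036]
contact_force: [0.5, -0.5, -3.1]
width: 0.0299
gripper_force: 62.6
tcp_pos: [0.5656, 0.1104, 0.1468]
contact_force: [-0.6, -0.9, -2.5]
tcp_pos: [0.5656, 0.1106, 0.1448]
contact_force: [0.3, 0.3, -3.5]
```

```bash
(python3 -m crank '[[[0,0,0.007,0,0,0,0],[0,0,0.013,0,0,0,0],[0,0,0.013,0,0,0,0]]]'; python3 -m crank '[[[0,0,0.005,0,0,0,0],[0,0,0.01,0,0,0,0],[0,0,0.01,0,0,0,0]]]') | grep -E "pos|contact"
```

```text
tcp_pos: [0.5659, 0.1107, 0.1434]
contact_force: [-1.3, -0.1, -0.4]
tcp_pos: [0.5659, 0.1109, 0.1416]
contact_force: [-0.8, -1.0, 0.6]
```

```bash
(python3 -m crank '[[[0,0,0.007,0,0,0,0],[0,0,0.007,0,0,0,0]]]'; python3 -m crank '[[[0,0,0.007,0,0,0,0],[0,0,0.007,0,0,0,0]]]') | grep -E "pos|contact"
```

```text
tcp_pos: [0.5658, 0.1109, 0.1404]
contact_force: [0.1, 0.3, -0.6]
tcp_pos: [0.5658, 0.111, 0.1394]
contact_force: [0.4, 0.8, 0.9]
```

```bash
(python3 -m crank '[[[0,0,0.007,0,0,0,0],[0,0,0.007,0,0,0,0]]]') | grep -E "pos|contact"
```

```text
tcp_pos: [0.5659, 0.1111, 0.1387]
contact_force: [-1.4, 0.5, 1.0]
```

```bash
(python3 -m crank '[[[0,0,0.007,0,0,0,0],[0,0,0.007,0,0,0,0]]]') | grep -E "pos|contact"
```

```text
tcp_pos: [0.5659, 0.1112, 0.1375]
contact_force: [-1.3, 0.9, 2.7]
```

```bash
(python3 -m crank '[[[0,0,0.005,0,0,0,0],[0,0,0.005,0,0,0,0]]]') | grep -E "pos|contact"
```

```text
tcp_pos: [0.5659, 0.1113, 0.1366]
contact_force: [-0.3, -0.0, 2.5]
```

```bash
(python3 -m crank '[[[0,0,0.005,0,0,0,0],[0,0,0.005,0,0,0,0]]]') | grep -E "pos|contact"
```

```text
tcp_pos: [0.5659, 0.1113, 0.136]
contact_force: [-0.9, 0.6, 3.9]
```

```bash
(python3 -m crank '[[[0,0,0.005,0,0,0,0],[0,0,0.005,0,0,0,0]]]') | grep -E "pos|contact"
```

```text
tcp_pos: [0.566, 0.1113, 0.1359]
contact_force: [-1.3, -0.5, 6.3]
```

Contact is solid at about 9 N net. Now I sweep up the row in short steps, watching the force.

```bash
(python3 -m crank '[[[0,0.015,0,0,0,0,0],[0.002,0.03,0,0,0,0,0],[0.004,0.045,0,0,0,0,0],[0.005,0.06,0,0,0,0,0]]]') | grep -E "pos|contact"
```

```text
tcp_pos: [0.5667, 0.117, 0.1364]
contact_force: [-0.2, -7.9, 4.6]
```

```bash
(python3 -m crank '[[[0,0.015,0,0,0,0,0],[0.002,0.03,0,0,0,0,0],[0.004,0.045,0,0,0,0,0],[0.005,0.06,0,0,0,0,0]]]') | grep -E "pos|contact|rot"
```

```text
tcp_pos: [0.567, 0.1269, 0.1374]
tool_rot: [0.005, 0.035, 0.999, 0.033]
contact_force: [-0.0, -5.9, 5.9]
```

```bash
(python3 -m crank '[[[0.002,0.015,0.003,0,0,0,0],[0.004,0.03,0.003,0,0,0,0],[0.006,0.045,0.003,0,0,0,0],[0.008,0.06,0.003,0,0,0,0]]]') | grep -E "pos|contact"
```

```text
tcp_pos: [0.567, 0.1348, 0.1381]
contact_force: [-0.3, -8.4, 7.1]
```

```bash
(python3 -m crank '[[[0,0.015,0,0,0,0,0],[0.002,0.03,0,0,0,0,0],[0.003,0.045,0,0,0,0,0],[0.004,0.06,0,0,0,0,0]]]') | grep -E "pos|contact|rot"
```

```text
tcp_pos: [0.5671, 0.1436, 0.1388]
tool_rot: [0.006, 0.035, 0.999, 0.031]
contact_force: [-0.9, -8.9, 7.2]
```

```bash
(python3 -m crank '[[[0,0.015,0,-0.003,0,0,0],[0.002,0.03,0,-0.006,0,0,0],[0.003,0.045,0,-0.008,0,0,0],[0.004,0.06,0,-0.008,0,0,0]]]') | grep -E "pos|contact|rot"
```

```text
tcp_pos: [0.5671, 0.1535, 0.1395]
tool_rot: [0.006, 0.035, 0.999, 0.039]
contact_force: [-0.7, -7.2, 7.9]
```

```bash
(python3 -m crank '[[[0,0.015,0,0,0,0,0],[0.002,0.03,0,0,0,0,0],[0.003,0.045,0,0,0,0,0],[0.004,0.06,0,0,0,0,0]]]') | grep -E "pos|contact|rot"
```

```text
tcp_pos: [0.5672, 0.1619, 0.1403]
tool_rot: [0.006, 0.035, 0.999, 0.038]
contact_force: [0.3, -9.1, 7.2]
```

```bash
(python3 -m crank '[[[0,0.015,0,0,0,0,0],[0,0.03,0,0,0,0,0],[-0.002,0.045,0,0,0,0,0],[-0.003,0.06,0,0,0,0,0]]]') | grep -E "pos|contact|rot"
```

```text
tcp_pos: [0.568, 0.1704, 0.141]
tool_rot: [0.005, 0.035, 0.999, 0.037]
contact_force: [-1.0, -10.5, 6.9]
```

```bash
(python3 -m crank '[[[0,0.015,0,0,0,0,0],[0,0.03,0,0,0,0,0],[-0.002,0.045,0,0,0,0,0],[-0.003,0.06,0,0,0,0,0]]]') | grep -E "pos|contact|rot"
```

```text
tcp_pos: [0.5691, 0.18, 0.1418]
tool_rot: [0.005, 0.035, 0.999, 0.038]
contact_force: [-0.7, -8.4, 8.1]
```

```bash
(python3 -m crank '[[[0,0.015,0,0,0,0,0],[0,0.03,0,0,0,0,0],[-0.002,0.045,0,0,0,0,0],[-0.003,0.06,0,0,0,0,0]]]') | grep -E "pos|contact|rot"
```

```text
tcp_pos: [0.5701, 0.189, 0.1426]
tool_rot: [0.005, 0.035, 0.999, 0.038]
contact_force: [-1.5, -10.4, 8.7]
```

```bash
(python3 -m crank '[[[0,0.015,0,0,0,0,0],[0,0.03,0,0,0,0,0],[-0.001,0.045,-0.002,0,0,0,0],[-0.001,0.06,-0.002,0,0,0,0]]]') | grep -E "pos|contact|rot"
```

```text
tcp_pos: [0.5709, 0.1973, 0.1433]
tool_rot: [0.005, 0.035, 0.999, 0.038]
contact_force: [-0.8, -9.5, 7.4]
```

```bash
(python3 -m crank '[[[0,0.015,0,0,0,0,0],[0,0.03,0,0,0,0,0],[-0.001,0.045,0,0,0,0,0],[-0.001,0.06,-0.002,0,0,0,0]]]') | grep -E "pos|contact|rot"
```

```text
tcp_pos: [0.5716, 0.2073, 0.1442]
tool_rot: [0.005, 0.035, 0.999, 0.039]
contact_force: [-0.8, -6.1, 6.0]
```

```bash
(python3 -m crank '[[[0,0.015,0,0,0,0,0],[0,0.03,0,0,0,0,0],[-0.001,0.045,0,0,0,0,0],[-0.001,0.06,-0.002,0,0,0,0]]]') | grep -E "pos|contact|rot"
```

```text
tcp_pos: [0.5722, 0.216, 0.145]
tool_rot: [0.005, 0.035, 0.999, 0.039]
contact_force: [-0.6, -8.8, 6.3]
```

Net 9–10 N, so I hold z and continue.

```bash
(python3 -m crank '[[[0,0.015,0.002,0,0,0,0],[0,0.03,0.002,0,0,0,0],[0,0.045,0.002,0,0,0,0],[0,0.06,0.002,0,0,0,0]]]') | grep -E "pos|contact|rot"
```

```text
tcp_pos: [0.573, 0.2241, 0.1457]
tool_rot: [0.005, 0.035, 0.999, 0.038]
contact_force: [-1.4, -9.4, 7.5]
```

```bash
(python3 -m crank '[[[0,0.015,0,0,0,0,0],[0,0.03,0,0,0,0,0],[-0.001,0.045,0,0,0,0,0],[-0.001,0.06,0,0,0,0,0]]]') | grep -E "pos|contact|rot"
```

```text
tcp_pos: [0.5738, 0.2339, 0.1465]
tool_rot: [0.005, 0.035, 0.999, 0.039]
contact_force: [-0.7, -7.4, 7.4]
```

```bash
(python3 -m crank '[[[0,0.015,0,0,0,0,0],[0,0.03,0,0,0,0,0],[-0.001,0.045,0,0,0,0,0],[-0.001,0.06,0,0,0,0,0]]]') | grep -E "pos|contact|rot"
```

```text
tcp_pos: [0.5746, 0.2432, 0.1473]
tool_rot: [0.005, 0.035, 0.999, 0.039]
contact_force: [-0.4, -6.8, 7.3]
```

```bash
(python3 -m crank '[[[0,0.015,0,0,0,0,0],[0,0.03,0,0,0,0,0],[-0.001,0.045,0,0,0,0,0],[-0.001,0.06,0,0,0,0,0]]]') | grep -E "pos|contact|rot"
```

```text
tcp_pos: [0.5754, 0.2521, 0.1481]
tool_rot: [0.005, 0.035, 0.999, 0.039]
contact_force: [-0.1, -7.5, 7.6]
```

```bash
(python3 -m crank '[[[0,0.015,0,0,0,0,0],[0,0.03,0,0,0,0,0],[-0.001,0.045,0,0,0,0,0],[-0.001,0.06,0,0,0,0,0]]]') | grep -E "pos|contact|rot"
```

```text
tcp_pos: [0.5761, 0.2611, 0.1487]
tool_rot: [0.005, 0.035, 0.999, 0.039]
contact_force: [-0.6, -6.8, 6.9]
```

```bash
(python3 -m crank '[[[0,0.015,0.002,0,0,0,0],[0,0.03,0.002,0,0,0,0],[0,0.03,0.002,0,0,0,0]]]') | grep -E "time|pos|contact|rot"
```

```text
time: 15.15
tcp_pos: [0.5765, 0.2657, 0.149]
tool_rot: [0.005, 0.035, 0.999, 0.039]
contact_force: [-0.2, -5.9, 7.8]
```

All along the row the height is linear in y (about 4.8°) at 9–11 N, so the stoppers are home. I lift off and check the row from the cameras.

```bash
python3 -m crank '[[[0,0,-0.05,0,0,0,0],[0,0,-0.15,0,0,0,0],[0,0,-0.3,0,0,0,0],[0,0,-0.3,0,0,0,0]]]' | grep -E "pos|contact|width"
python3 - <<'E'
from h import *
o=get_obs();R=Rq(o["tool_rot"]);Rt=down(100.5)
T=np.array([.549,-.1985,.12]);d=T-o["tcp_pos"];print(d)
print(units(R,Rt,d*[1,1,0]*.25),"rest/3",units(Rt,Rt,(d-d*np.array([1,1,0])*.25)/3))
E
```

```text
tcp_pos: [0.5763, 0.2648, 0.196]
contact_force: [1.3, 0.7, -2.1]
width: 0.0293
[-0.02733191 -0.46329107 -0.07600485]
(array([-0.01 , -0.771, -0.067]), array([ 0.054,  0.013, -0.162])) rest/3 (array([ 0.186, -0.751,  0.169]), array([0., 0., 0.]))
```

```bash
python3 -m crank '[[[0,-0.25,-0.067,0.02,0.004,-0.05,0],[-0.01,-0.5,-0.067,0.04,0.01,-0.11,0],[-0.01,-0.771,-0.067,0.054,0.013,-0.162,0]]]' >/dev/null
python3 -m crank '[[[0.06,-0.25,0.02,0,0,0,0],[0.12,-0.5,0.03,0,0,0,0],[0.186,-0.751,0.05,0,0,0,0]]]' >/dev/null
python3 -m crank '[[[0.06,-0.25,0.07,0,0,0,0],[0.12,-0.5,0.13,0,0,0,0],[0.186,-0.751,0.2,0,0,0,0]]]' >/dev/null
python3 -m crank '[[[0.06,-0.25,0.08,0,0,0,0],[0.12,-0.5,0.16,0,0,0,0],[0.186,-0.751,0.257,0,0,0,0],[0.186,-0.751,0.257,0,0,0,0],[0.186,-0.751,0.257,0,0,0,0]]]'
python3 - <<'E'
from h import *
o=get_obs();R=Rq(o["tool_rot"]);print(o["tcp_pos"],units(R,down(100.5),np.array([.549,-.1985,.0575])-o["tcp_pos"]))
for n in("top","scene"):cv2.imwrite(f"pics/{n}3.png",grab_frame(n)[:,:,::-1])
a=cv2.imread("pics/scene3.png");p=cv2.resize(a[222:290,355:470],(400,237),interpolation=2);q=cv2.resize(a[180:300,160:300],(400,343),interpolation=2)
im=np.zeros((343,800,3),np.uint8);im[:237,:400]=p;im[:,400:]=q;cv2.imwrite("pics/c3.png",np.clip(im*1.6,0,255).astype(np.uint8))
E
```

```text
time: 16.95
tcp_pos: [0.5454, -0.1995, 0.1159]
tool_rot: [-0.004, -0.09, 0.996, 0.0]
contact_force: [-0.1, -0.8, -3.2]
width: 0.0292
gripper_force: 62.9
[ 0.54540865 -0.19946382  0.11593632] (array([-0.028,  0.001,  0.389]), array([ 0.001, -0.005, -0.002]))
```

View pics/c3.png

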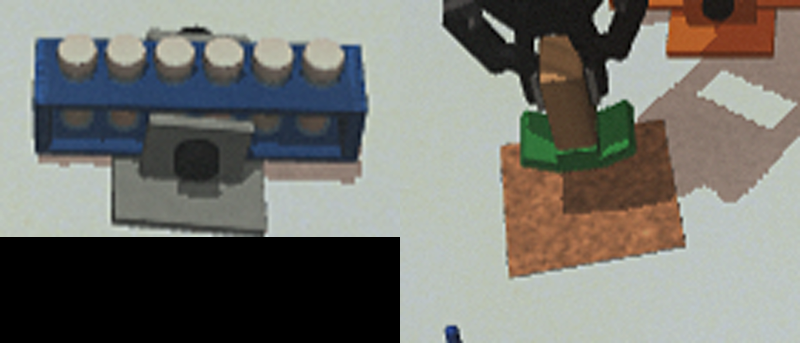

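The crop shows all six stoppers level and flush with no neck gap, and the block held upright over the mat. Next I lower it until it touches.

```bash
python3 -m crank '[[[0,0,0.13,0,-0.005,0,0],[0,0,0.26,0,-0.005,0,0],[0,0,0.34,0,-0.005,0,0],[0,0,0.38,0,-0.005,0,0],[0,0,0.38,0,-0.005,0,0]]]'| grep -E "pos|contact|rot"; python3 -m crank '[[[0,0,0.007,0,0,0,0],[0,0,0.007,0,0,0,0]]]'| grep -E "pos|contact"
```

```text
tcp_pos: [0.5457, -0.1986, 0.0598]
tool_rot: [0.0, -0.092, 0.996, 0.0]
contact_force: [0.8, 0.5, -2.4]
tcp_pos: [0.5467, -0.1997, 0.0604]
contact_force: [0.1, 1.1, -2.5]
```

```bash
python3 -m crank '[[[0,0,0.007,0,0,0,0],[0,0,0.007,0,0,0,0]]]'| grep -E "pos|contact"
```

```text
tcp_pos: [0.5462, -0.1996, 0.0588]
contact_force: [-0.2, 0.4, -2.6]
```

```bash
(python3 -m crank '[[[0,0,0.007,0,0,0,0],[0,0,0.01,0,0,0,0],[0,0,0.01,0,0,0,0]]]'; python3 -m crank '[[[0,0,0.007,0,0,0,0],[0,0,0.007,0,0,0,0],[0,0,0.007,0,0,0,0]]]')| grep -E "pos|contact"
```

```text
tcp_pos: [0.5459, -0.1994, 0.0567]
contact_force: [0.2, -0.3, -2.6]
tcp_pos: [0.5459, -0.1994, 0.0558]
contact_force: [-0.1, -0.6, -2.9]
```

```bash
python3 -m crank '[[[0,0,0.007,0,0,0,0],[0,0,0.007,0,0,0,0],[0,0,0.007,0,0,0,0]]]'| grep -E "pos|contact"
```

```text
tcp_pos: [0.5461, -0.1995, 0.0556]
contact_force: [-2.0, 1.0, 3.9]
```

```bash
python3 -m crank '[[[0,0,-0.004,0,0,0,0],[0,0,-0.004,0,0,0,1],[0,0,-0.004,0,0,0,1],[0,0,-0.004,0,0,0,1],[0,0,-0.004,0,0,0,1],[0,0,-0.004,0,0,0,1],[0,0,-0.2,0,0,0,1],[0,0,-0.45,0,0,0,1],[0,0,-0.75,0,0,0,1],[0,0,-0.95,0,0,0,1],[0,0,-0.95,0,0,0,1]]]'
python3 -m crank '[[[0.3,0,0,0,0,0,1],[0.6,0,0,0,0,0,1],[0.9,0,0,0,0,0,1],[0.9,0,0,0,0,0,1]]]' | grep pos
python3 - <<'E'
from h import *
a=grab_frame("scene")[:,:,::-1];cv2.imwrite("pics/s4.png",np.clip(a*1.5,0,255).astype(np.uint8))
E
```

```text
time: 19.95
tcp_pos: [0.5488, -0.201, 0.204]
tool_rot: [0.006, -0.091, 0.996, -0.004]
contact_force: [0.4, -0.1, 0.2]
width: 0.0858
gripper_force: 0.0
tcp_pos: [0.4086, -0.2231, 0.1946]
```

View pics/s4.png

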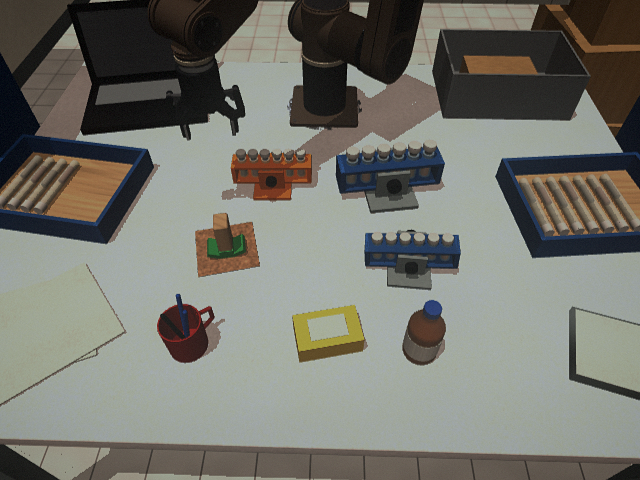

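The block stands upright on the mat at (225,235), the bystanders are where they were, and the arm is clear.

```bash
python3 -c "from station import sign_off;print(sign_off())"
```

```text
the job is handed in; nothing more can be done
None
```

I swept the block along the row in one pass at a measured 7–12 N, and all six stoppers look fully home; the block is back upright on the cork mat and released, the bottle, mug and carton look unmoved, and the job was handed in at about 20 s.

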